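# Offer up the discharge flange to a pump

### The job

Pull the black transit plug straight up out of the pump's discharge port against its spring catch and put it in the empty compartment of the parts tray. Then pick up the oval flange and hold it level over the pump's oval face, about a centimetre clear of it, with its two bolt holes lined up over the two threaded holes so that I can slip the gasket in and start the bolts: finish while still holding it there, with neither flange nor gripper touching the pump. Do not knock the flange against the pump, and leave everything else on the bench where it is.

Things in the scene. Friction and masses are not known exactly. Their poses are not given: they have to be found in the camera images.
- pump: grey electric water pump fixed on the bench: volute 148 mm across facing the robot, finned motor behind, 340 mm long. Its discharge port opens upward in an oval steel face above the volute. Origin: on the bench under the port's axis; z up, x towards the motor, y along the line of the threaded holes. A terminal box on the motor, top 178 mm above the bench, stands 98 mm from the port axis along +x
- port (a point): centre of the pump's oval machined face, 197 mm above the bench, at the mouth of the 32 mm bore. The face is 132 mm long along y and 72 mm wide along x. Same axes as the pump
- thread_a (a point): centre of one threaded M10 hole in the oval face, at face height, 48 mm from the port centre along the pump's +y
- thread_b (a point): centre of the other threaded M10 hole, 48 mm from the port centre along the pump's -y
- plug: black plastic transit plug seated in the port, any yaw, 69 mm high: 30 mm round shank 34 mm long in the bore, 44 mm collar 6 mm thick resting on the face, on top an upright grip bar 40 mm long (plug's x), 14 mm thick (y), 29 mm high. Spring plungers hold its groove: straight up it takes about 10 N and lets go after 8 mm, then is nearly free. Origin: centre of the shank's underside; z up
- plug_grip (a point): point inside the plug's grip bar, on the axis, 62 mm above the plug's origin (7 mm below the bar's top, 22 mm above the collar): TCP height for a grasp from above with the fingers closing along the plug's y. Same axes as the plug
- flange: oval steel flange lying on the bench, nipple upright, 0.4 to 0.75 kg, balanced on its axis: plate 132 mm (its y) x 72 mm (x) x 12 mm; two 17 mm bolt holes 48 mm from the middle along +y and -y; hub 54 mm across to 23 mm above the underside, then a round 34 mm nipple to 70 mm. Either end may go over either threaded hole. Origin: centre of the underside; z up
- flange_grip (a point): point on the nipple's axis 48 mm above the flange's underside: TCP height for a grasp from above on the nipple, any direction. Same axes as the flange
- hole_a (a point): centre of one bolt hole at the flange's underside, 48 mm from its middle along the flange's +y
- hole_b (a point): centre of the other bolt hole at the flange's underside, 48 mm from its middle along the flange's -y
- tray: dark sheet-steel parts tray fixed on the bench, walls 32 mm high and 4 mm thick, floor 4 mm thick: an empty compartment, outside 140 mm along x by 170 mm along y (inside 132 x 162), and beyond it along +x a narrow compartment (60 x 170 mm) with nuts and washers. Origin: on the bench under the centre of the empty compartment; z up
- tray_floor (a point): centre of the floor of the tray's empty compartment, 4 mm above the bench. Same axes as the tray
- round_flange: bystander: a ROUND steel flange, 110 mm across, 14 mm thick, with four bolt holes and a short 34 mm pipe stub (42 mm high in all); not the one to use. Origin: centre of its underside, z up
- pipe_cutter: bystander: red pipe cutter with a black knob, about 180 mm long, 32 mm high, lying on the bench. Origin: on the bench under its body
- elbow: bystander: dark cast-iron 90 degree pipe elbow, 60 x 60 x 42 mm, lying on the bench. Origin: on the bench under its corner
- gasket: bystander: flat black rubber ring gasket, 66 mm across, 3 mm thick, lying on the bench. Origin: centre of its underside
- bolt_a: bystander: M10 hex bolt standing on its head on the bench, 47 mm high, head 18 mm. Origin: centre of its underside
- bolt_b: bystander: second M10 hex bolt, the same
- offcut: bystander: dark red steel pipe offcut standing on end, 42 mm across, 150 mm high. Origin: centre of its underside
- hacksaw: bystander: hacksaw with aluminium frame lying flat, about 390 x 100 mm, 18 mm high. Origin: on the bench, near the middle of the blade
There are look-alikes about, which are no part of the job. Leave any green or yellow look-alike of the flange alone. What is shaped like the plug but brown is not meant.

How it is judged:
By the outcome, as a careful person would: the job done as asked, in the order asked, and still so for the second after the job is handed in, while the arm keeps its last pose, push and grip.
It also fails if it takes over 67 s, if anything falls off the work surface, if the arm or the gripper's body presses on something with over 40 N, if the wrist force passes 120 N, or if a joint passes its speed limit or range.

### The arm

A 6-joint arm with a two-finger parallel gripper is mounted at the origin on the work surface. World frame = base frame: x ahead of the robot, y to its left, z up, the work surface at z = 0. Lengths are in m, angles in rad, forces in N, time in s.
With the tool pointing down it reaches from about 0.3 to 0.875 m from the base axis. Payload 6.4 kg.
Tool frame: the origin (TCP) lies between the finger pads, 19 mm behind the fingertips; this is the grasp point; z points along the fingers, y is the line along which they close (so a half turn about z gives the same grasp; the last joint's range is limited). The gripper opens to 85 mm and grips with 20 to 120 N. Pads are 22 mm wide; open, the fingers measure 114 mm over their backs; the gripper's body (76 mm by 85 mm) begins 54 mm behind the grasp point. The pads swing forward as they close: fully open they stand 13 mm farther back than shut.
Start: joints at [0.966, 0.181, 1.607, -0, 1.354, -0.206], TCP at [0.223, 0.53, 0.25] pointing down, gripper open.
Joint ranges: [-2.99, 2.99], [-0.89, 2.07], [0.3, 2.58], [-1.14, 4.28], [0, 2.63], [-3.12, 3.12]. Speed limits (rad/s): [2.57, 2.57, 3.01, 3.14, 3.14, 3.14].

### API

Orientations are given as a unit quaternion [w, x, y, z].
In Python, from bench import readout, vision, ctrl gives the robot as it stands.
- The arm moves only by the tool play_rows, never from a script. Its arguments are lists of equal length, an entry for each row: "xyz": the shift along the tool's x, y, z in mm, a list of three; "rot": the turn, a rotation vector about the tool's x, y, z in rad, a list of three; "grip": the opening, from 0 (shut) to 1 (fully open). In form: {"xyz": [[x, y, z], ...], "rot": [[rx, ry, rz], ...], "grip": [grip, ...]}. A call has exactly 10 rows; each row is the pose to reach, as a shift and turn from the pose commanded when the call began, along the tool's axes at that moment; what a row does not reach only later rows make up. A row lasts 1/8 s, in which the tool goes at most 62.5 mm and 10.7 degrees, less where a joint would pass 70% of its speed; a pose out of reach is approached as far as the arm can. A call with a gripper value outside its range is refused whole. The fingers move at their own pace and stop on an object; the grip force is fixed at half the most. Time passes only in rows, so rows that repeat a pose let the fingers close, or fill a call up. It gives the time, the measured TCP pose, the force, the opening and the grip force at its end, in the units of the state.
- readout.get_obs(): the state, without advancing time (a new reading comes with each control period).
- vision.camera(name): name is "scene" or "top"; returns a dict with "color" (400x640x3 uint8, red, green, blue), "depth" (400x640 float32, m along the optical axis (not along the pixel's ray), 0 where there is no reading), "camera_matrix" (3x3 intrinsics, pixels), "k1" (the pictures are not rectified: a ray, as slopes to the right and down, at radius r is drawn at 1 + k1 r^2 times it, then the intrinsics apply), "extrinsics" (4x4, takes a point from camera to world coordinates). Camera axes: x right, y down, z forward; pixel columns grow to the right and rows downward; lengths in m; the calibration is good to about 2 mm. A picture is of the moment at which its call begins.
- ctrl.hand_in(): hands the job in; it is judged then, once.
The state is a dict: "time_s": time; "q": joint angles; "dq": joint speeds; "joint_efforts": joint torques, N m; "eef_pos": TCP position; "eef_rot": TCP orientation; "wrist_force": force on the tool from outside, world axes, zero at the start; "torque": the same for the moment, N m; "opening": opening from 0.0 (shut) to 1.0 (fully open); "grasp_force": force on a finger pad.
Only numpy, scipy, OpenCV 4.12 (cv2) and the standard library are available. Lean on these libraries where they do the work, as an engineer would, in place of code of your own. Each camera call takes 0.05 s, during which the arm holds its last target. There are 200 camera calls.

## Working session

There is one attempt and no reset: what is moved stays moved. The work goes in short steps, Python scripts to look and compute and a tool call to move; the robot and the scene stay as the last step left them, time stands still between calls to the robot, and variables do not carry over. Pictures are saved under pics/ and viewed, at most 10 in all, crops included, and the job is handed in when it is done.

Besides the shell and the picture viewer there is one more tool, called after "Emit:" by a JSON object that holds its "api" and its "payload". play_rows: Moves the arm, as the interface text tells. Its arguments: {"type":"object","properties":{"xyz":{"type":"array","items":{"type":"array","items":{"type":"number"}}},"rot":{"type":"array","items":{"type":"array","items":{"type":"number"}}},"grip":{"type":"array","items":{"type":"number"}}},"required":["xyz","rot","grip"]}

```bash
mkdir -p pics; cat > h.py <<'E'
import numpy as np, cv2
from bench import readout, vision, ctrl
def grab(n, tag):
    c=vision.camera(n); np.savez(f'{tag}.npz',**{k:np.asarray(v) for k,v in c.items()})
    cv2.imwrite(f'pics/{tag}.png',c['color'][:,:,::-1]); return c
def cloud(c):
    K=c['camera_matrix'];d=c['depth'];h,w=d.shape
    u,v=np.meshgrid(np.arange(w),np.arange(h))
    p=np.stack([u,v],-1).reshape(-1,1,2).astype(float)
    s=cv2.undistortPoints(p,K,np.array([float(c['k1']),0,0,0])).reshape(h,w,2)
    P=np.dstack([s[...,0]*d,s[...,1]*d,d])
    E=c['extrinsics']; W=P@E[:3,:3].T+E[:3,3]; W[d==0]=np.nan
    return W
E
python3 - <<'E'
from h import *
for n in('scene','top'):
    c=grab(n,n+'1'); print(n,c['extrinsics'].round(3).tolist(),c['camera_matrix'].tolist(),c['k1'])
o=readout.get_obs(); print(o)
E
```

```text
scene [[-0.826, 0.49, -0.279, 0.857], [0.564, 0.71, -0.421, 0.529], [-0.008, -0.505, -0.863, 1.162], [0.0, 0.0, 0.0, 1.0]] [[374.72345472439184, 0.0, 317.98932563764987], [0.0, 374.72345472439184, 194.86435981305857], [0.0, 0.0, 1.0]] -0.06180773892369366
top [[0.018, -0.993, 0.115, 0.372], [-1.0, -0.018, 0.003, 0.008], [-0.001, -0.115, -0.993, 1.588], [0.0, 0.0, 0.0, 1.0]] [[447.7285704224762, 0.0, 319.0844632408717], [0.0, 447.7285704224762, 196.77624951005043], [0.0, 0.0, 1.0]] -0.02860829276813653
{'time_s': 0.1, 'q': array([ 9.65676158e-01,  1.81477261e-01,  1.60787184e+00,  1.57415030e-05,
        1.35379726e+00, -2.06307079e-01]), 'dq': array([-0.00101222, -0.00399369, -0.00283979, -0.00135864,  0.00205072,
       -0.00199924]), 'joint_efforts': array([-6.11772357e-04, -4.45879233e+01, -3.52236664e+01, -3.20578056e-04,
        4.23693680e-03, -2.19124900e-05]), 'eef_pos': array([0.2230093 , 0.52950551, 0.24918578]), 'eef_rot': array([-3.13666426e-04,  1.98089277e-01,  9.80183674e-01, -7.10758888e-04]), 'wrist_force': array([ 0.78747274,  0.36406249, -0.74012518]), 'torque': array([ 0.02928507,  0.01351545, -0.04808608]), 'grasp_force': 0.0, 'opening': 1.0017725566644338}
```

View pics/top1.png

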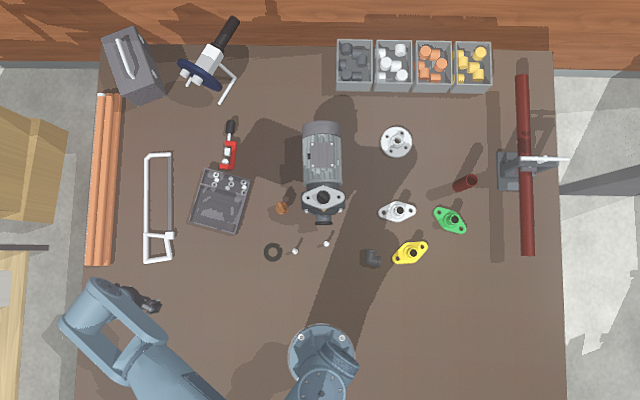

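View pics/scene1.png

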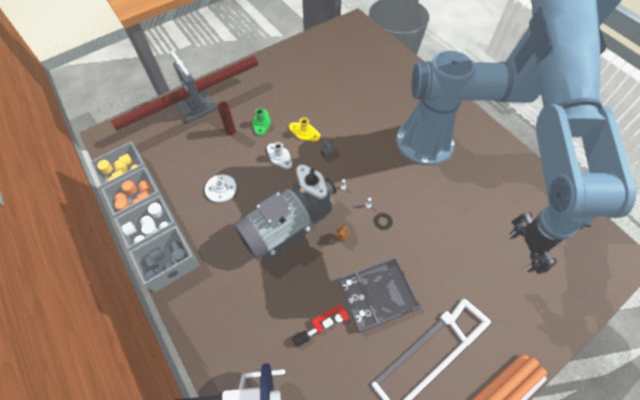

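The top view shows the pump's oval face at about (323,197), the grey oval flange at (397,211), the tray's empty compartment at (217,210) and the brown look-alike at (281,208). The scene view shows the same, with the plug at about (313,178). Next: measuring with depth, plus an enlarged crop.

```bash
cat > m.py <<'E'
from h import *
def rect(P,n):
    r=cv2.minAreaRect((P[:,:2]*1000).astype(np.float32)); b=cv2.boxPoints(r)
    e=b[1]-b[0],b[2]-b[1]; l=max(e,key=np.linalg.norm)
    print(n,len(P),'c',np.round(r[0],1),'size',np.round(r[1],1),'long axis deg',round(np.degrees(np.arctan2(l[1],l[0]))%180,1),'medz',np.median(P[:,2]).round(4))
def box(W,u0,u1,v0,v1,z0,z1):
    P=W[v0:v1,u0:u1].reshape(-1,3); return P[(P[:,2]>z0)&(P[:,2]<z1)]
E
python3 - <<'E'
from m import *
T=dict(np.load('top1.npz'));S=dict(np.load('scene1.npz'))
W=cloud(T);V=cloud(S)
rect(box(W,295,350,178,216,.190,.203),'face top')
rect(box(V,285,340,155,200,.190,.203),'face sc')
rect(box(W,295,350,170,216,.215,.245),'plug top')
rect(box(V,285,340,145,200,.215,.245),'plug sc')
rect(box(W,374,420,195,228,.006,.10),'flange top all')
rect(box(V,262,298,135,170,.006,.10),'flange sc all')
rect(box(W,374,420,195,228,.006,.017),'flange top plate')
rect(box(V,262,298,135,170,.006,.017),'flange sc plate')
rect(box(W,374,420,195,228,.062,.08),'nip top')
rect(box(V,262,298,135,170,.062,.08),'nip sc')
rect(box(W,180,260,160,245,.025,.037),'tray top rim')
rect(box(V,335,425,250,335,.025,.037),'tray sc rim')
print(np.nanmedian(W[280:300,400:440,2]),np.nanmedian(V[230:250,420:450,2]))
a=T['color'][150:250,180:440,::-1]; a=cv2.resize(a,None,fx=3,fy=3,interpolation=cv2.INTER_CUBIC)
b=S['color'][130:220,250:360,::-1]; b=cv2.resize(b,None,fx=3.3,fy=3.3,interpolation=cv2.INTER_CUBIC)
im=np.zeros((600,800,3),np.uint8); im[:300,:780]=a; im[300:300+b.shape[0],:b.shape[1]]=b
cv2.imwrite('pics/crop1.png',im)
E
```

```text
face top 544 c [ 5.333e+02 -1.000e-01] size [ 70.7 125.6] long axis deg 111.9 medz 0.1972
face sc 475 c [533.8   2.9] size [125.5  72.1] long axis deg 70.3 medz 0.1989
plug top 70 c [5.335e+02 2.000e-01] size [39.3 14.8] long axis deg 46.9 medz 0.2297
plug sc 75 c [533.8   2.7] size [40.7 15.5] long axis deg 40.8 medz 0.2329
flange top all 527 c [ 509.7 -262.3] size [113.9 160. ] long axis deg 91.0 medz 0.0135
flange sc all 485 c [ 499.4 -276. ] size [159.8 137.7] long axis deg 57.2 medz 0.0165
flange top plate 354 c [ 509.7 -262.3] size [113.9 160. ] long axis deg 91.0 medz 0.0111
flange sc plate 261 c [ 499.4 -276. ] size [159.8 137.7] long axis deg 57.2 medz 0.0125
nip top 49 c [ 509. -262.] size [30.6 28.6] long axis deg 25.4 medz 0.0667
nip sc 61 c [ 506.8 -260.2] size [34.4 31.1] long axis deg 64.4 medz 0.0665
tray top rim 347 c [557.3 357.1] size [172.6 243.4] long axis deg 166.0 medz 0.0307
tray sc rim 561 c [544.5 361.3] size [172.  223.6] long axis deg 165.9 medz 0.0323
-0.0001394503085699883 0.0015749109137110917
```

View pics/crop1.png

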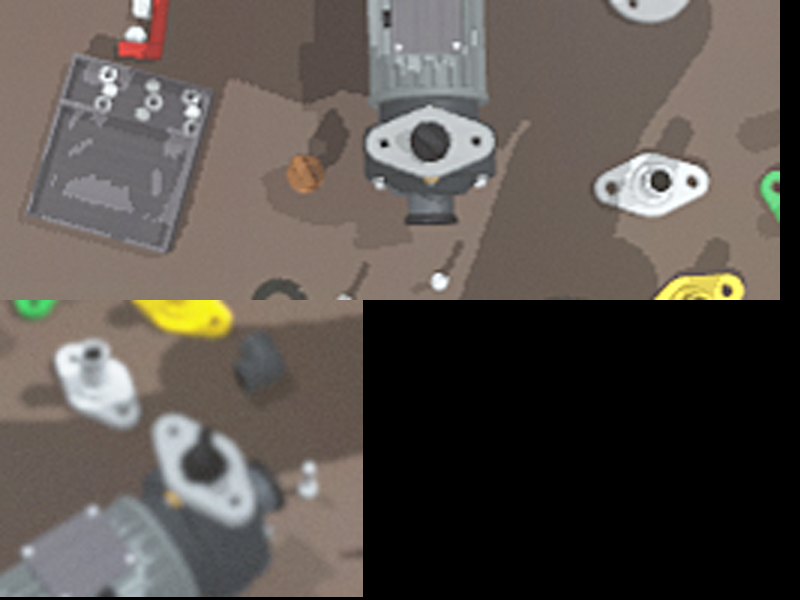

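The crop shows the threaded holes at about (385,143) and (476,141), and the flange's bolt holes at (611,187) and (693,182). Now I'll locate those holes with subpixel fits and get the moves in tool axes.

```bash
cat >> m.py <<'E'
from scipy.spatial.transform import Rotation as R
def ray(c,uv,z):
    s=cv2.undistortPoints(np.array([[uv]],float),c['camera_matrix'],np.array([float(c['k1']),0,0,0])).ravel()
    E=c['extrinsics']; d=E[:3,:3]@[s[0],s[1],1]; o=E[:3,3]; return o+d*(z-o[2])/d[2]
def pix(c,P):
    E=np.linalg.inv(c['extrinsics']); rv,_=cv2.Rodrigues(E[:3,:3])
    p=E[:3,:3]@np.array(P)+E[:3,3]; s=p[:2]/p[2]; s=s*(1+c['k1']*(s@s)); K=c['camera_matrix']
    return np.array([K[0,0]*s[0]+K[0,2],K[1,1]*s[1]+K[1,2]])
def hole(c,P,r=5):
    g=cv2.cvtColor(c['color'],cv2.COLOR_RGB2GRAY).astype(float); u=pix(c,P)
    for _ in range(4):
        a,b=np.round(u).astype(int); w=g[b-r:b+r+1,a-r:a+r+1]; v,x=np.mgrid[b-r:b+r+1,a-r:a+r+1]
        k=np.clip(np.median(w)-25-w,0,None)*(np.hypot(x-u[0],v-u[1])<r)
        if k.sum()==0: return None
        u=np.array([(x*k).sum(),(v*k).sum()])/k.sum()
    return ray(c,u,P[2])
def pair(c,ctr,ang,z,n):
    d=np.array([np.cos(np.radians(ang)),np.sin(np.radians(ang))])*.048
    H=[hole(c,[ctr[0]+s*d[0],ctr[1]+s*d[1],z],4) for s in(1,-1)]
    print(n,[None if h is None else (h[:2]*1000).round(1).tolist() for h in H],end=' ')
    if None not in [type(h) if h is None else 0 for h in H]:
        e=H[0]-H[1]; print('mid',((H[0]+H[1])[:2]*500).round(1),'dist',(np.linalg.norm(e[:2])*1000).round(1),'ang',np.degrees(np.arctan2(e[1],e[0])).round(1)%180)
def go(P,yang=None):
    o=readout.get_obs(); r=R.from_quat(np.roll(o['eef_rot'],-1)); d=r.inv().apply(np.array(P)-o['eef_pos'])*1000
    y=r.apply([0,1,0]); a=np.degrees(np.arctan2(y[1],y[0]))
    print('pos',o['eef_pos'].round(4),'yang',a.round(1),'tilt',(r.apply([0,0,1])[:2]).round(4),'shift',d.round(1),'rz',None if yang is None else -np.radians((yang-a+180)%360-180).round(3),'F',o['wrist_force'].round(1),'open',round(o['opening'],3),'q6',o['q'][5].round(2),'t',round(o['time_s'],2))
E
python3 - <<'E'
from m import *
T=dict(np.load('top1.npz'));S=dict(np.load('scene1.npz'))
for c,n in((T,'top'),(S,'sc')):
    pair(c,(.5335,.0015),90,.197,n+' thr'); pair(c,(.508,-.261),85,.012,n+' fl')
    for uv in ([(218.3,207.3)] if n=='top' else []): print(ray(c,uv,.02))
for W,b,n in((cloud(T),(180,260,160,245),'t'),(cloud(S),(335,425,250,335),'s')):
    P=box(W,*b,-.01,.06); a=np.radians(-14); l=P[:,0]*np.cos(a)+P[:,1]*np.sin(a); m=-P[:,0]*np.sin(a)+P[:,1]*np.cos(a)
    r=(P[:,2]>.02)&(P[:,2]<.037); h,e=np.histogram(l[r],bins=30); print(n,(e[:-1]*1000).round(),h,np.percentile(m[r],[1,99]).round(3))
go([.5335,.0015,.30],134)
E
```

```text
top thr [[530.7, 48.9], [534.9, -46.9]] mid [532.8   1. ] dist 95.9 ang 92.5
top fl [[503.6, -214.5], [512.8, -309.4]] mid [ 508.2 -262. ] dist 95.4 ang 95.6
[0.51025567 0.36805439 0.02      ]
sc thr [[529.8, 50.3], [533.7, -45.7]] mid [531.7   2.3] dist 96.1 ang 92.3
sc fl [None, [490.0, -301.2]] Traceback (most recent call last):
  File "<stdin>", line 4, in <module>
  File "m.py", line 29, in pair
    e=H[0]-H[1]; print('mid',((H[0]+H[1])[:2]*500).round(1),'dist',(np.linalg.norm(e[:2])*1000).round(1),'ang',np.degrees(np.arctan2(e[1],e[0])).round(1)%180)
      ~~~~^~~~~
TypeError: unsupported operand type(s) for -: 'NoneType' and 'float'
```

```bash
python3 -c "
from m import *
go([.533,.0015,.30],134)"
```

```text
pos [0.223  0.5295 0.2492] yang 67.1 tilt [-0.0009 -0.0013] shift [-490.7 -366.3  -50.4] rz -1.167 F [ 0.8  0.4 -0.7] open 1.002 q6 -0.21 t 0.1
```

Emit:
{"api": "play_rows", "payload": {"xyz": [[-30, -20, -25], [-75, -55, -50], [-125, -95, -55], [-180, -135, -55], [-235, -175, -55], [-290, -215, -55], [-345, -257, -55], [-400, -298, -55], [-450, -335, -52], [-491, -366, -50]], "rot": [[0, 0, -0.1], [0, 0, -0.25], [0, 0, -0.4], [0, 0, -0.55], [0, 0, -0.7], [0, 0, -0.85], [0, 0, -1.0], [0, 0, -1.1], [0, 0, -1.167], [0, 0, -1.167]], "grip": [1, 1, 1, 1, 1, 1, 1, 1, 1, 1]}}

```text
time_s: 1.35
eef_pos: [0.5176, 0.0286, 0.3009]
eef_rot: [0.0, -0.375, 0.927, 0.0]
wrist_force: [0.9, 0.6, 1.1]
opening: 1.0
grasp_force: 0.0
```

```bash
python3 -c "
from m import *
go([.533,.0015,.225],134)"
```

```text
pos [0.5176 0.0286 0.3009] yang 134.0 tilt [-0.      0.0002] shift [  7.7 -30.2  75.9] rz 0.001 F [0.9 0.6 1.1] open 1.0 q6 -2.51 t 1.35
```

Emit:
{"api": "play_rows", "payload": {"xyz": [[0, 0, 0], [0, 0, 10], [0, 0, 20], [0, 0, 30], [0, 0, 30], [0, 0, 30], [0, 0, 30], [0, 0, 30], [0, 0, 30], [0, 0, 30]], "rot": [[0, 0, 0], [0, 0, 0], [0, 0, 0], [0, 0, 0], [0, 0, 0], [0, 0, 0], [0, 0, 0], [0, 0, 0], [0, 0, 0], [0, 0, 0]], "grip": [1, 1, 1, 1, 1, 1, 1, 1, 1, 1]}}

```text
time_s: 2.6
eef_pos: [0.517, 0.0304, 0.2712]
eef_rot: [0.0, -0.375, 0.927, -0.0]
wrist_force: [0.7, 0.1, -0.3]
opening: 0.995
grasp_force: 0.0
```

```bash
python3 -c "
from m import *
T=dict(np.load('top1.npz'));S=dict(np.load('scene1.npz'))
for W,b in((cloud(T),(295,350,170,216)),(cloud(S),(285,340,145,200))):
    P=box(W,*b,.208,.245); 
    for f in (0,1):
        Q=P[P[:,2]>[.208,.222][f]][:,:2]*1000; w,v=np.linalg.eigh(np.cov(Q.T)); print(Q.mean(0).round(1),len(Q),np.degrees(np.arctan2(v[1,1],v[0,1]))%180)
go([.533,.0015,.225],134)"
```

```text
[533.1   0.7] 74 46.69862101728102
[ 5.337e+02 -2.000e-01] 65 45.12578914928123
[536.9   5.8] 83 45.9162344764937
[535.3   4.5] 66 45.86294824952036
pos [0.517  0.0304 0.2712] yang 134.0 tilt [ 0.0001 -0.    ] shift [  8.6 -31.9  46.2] rz 0.0 F [ 0.7  0.1 -0.3] open 0.995 q6 -2.51 t 2.6
```

Emit:
{"api": "play_rows", "payload": {"xyz": [[4, -16, 0], [8.6, -32, 0], [8.6, -32, 0], [8.6, -32, 15], [8.6, -32, 30], [8.6, -32, 42], [8.6, -32, 46], [8.6, -32, 46], [8.6, -32, 46], [8.6, -32, 46]], "rot": [[0, 0, -0.03], [0, 0, -0.03], [0, 0, -0.03], [0, 0, -0.03], [0, 0, -0.03], [0, 0, -0.03], [0, 0, -0.03], [0, 0, -0.03], [0, 0, -0.03], [0, 0, -0.03]], "grip": [1, 1, 1, 1, 1, 1, 1, 1, 0, 0]}}

```text
time_s: 3.85
eef_pos: [0.5334, 0.0014, 0.2257]
eef_rot: [0.0, -0.389, 0.921, -0.0]
wrist_force: [-0.9, -0.1, -0.0]
opening: 0.602
grasp_force: 0.0
```

```bash
python3 -c "
from m import *
go([.533,.0015,.225],136)"
```

```text
pos [0.5334 0.0014 0.2257] yang 135.7 tilt [ 0.001  -0.0002] shift [0.2 0.3 0.7] rz -0.005 F [-0.9 -0.1 -0. ] open 0.602 q6 -2.59 t 3.85
```

Emit:
{"api": "play_rows", "payload": {"xyz": [[0, 0, 0], [0, 0, 0], [0, 0, 0], [0, 0, 0], [0, 0, 0], [0, 0, 0], [0, 0, 0], [0, 0, 0], [0, 0, 0], [0, 0, 0]], "rot": [[0, 0, 0], [0, 0, 0], [0, 0, 0], [0, 0, 0], [0, 0, 0], [0, 0, 0], [0, 0, 0], [0, 0, 0], [0, 0, 0], [0, 0, 0]], "grip": [0, 0, 0, 0, 0, 0, 0, 0, 0, 0]}}

```text
time_s: 5.1
eef_pos: [0.5328, 0.0018, 0.2254]
eef_rot: [-0.0, -0.389, 0.921, 0.0]
wrist_force: [-3.6, 3.1, 5.6]
opening: 0.154
grasp_force: 58.9
```

Emit:
{"api": "play_rows", "payload": {"xyz": [[0, 0, -3], [0, 0, -6], [0, 0, -9], [0, 0, -12], [0, 0, -18], [0, 0, -26], [0, 0, -38], [0, 0, -52], [0, 0, -66], [0, 0, -75]], "rot": [[0, 0, 0], [0, 0, 0], [0, 0, 0], [0, 0, 0], [0, 0, 0], [0, 0, 0], [0, 0, 0], [0, 0, 0], [0, 0, 0], [0, 0, 0]], "grip": [0, 0, 0, 0, 0, 0, 0, 0, 0, 0]}}

```text
time_s: 6.35
eef_pos: [0.5336, 0.0013, 0.3018]
eef_rot: [0.001, -0.389, 0.921, -0.001]
wrist_force: [-0.5, 0.2, -1.5]
opening: 0.155
grasp_force: 60.4
```

```bash
python3 -c "
from m import *
go([.510,.368,.30])
grab('scene','scene2')
c=dict(np.load('scene2.npz'));cv2.imwrite('pics/s2.png',cv2.resize(c['color'][90:240,220:400,::-1],None,fx=3,fy=3))"
```

```text
pos [0.5336 0.0013 0.3018] yang 135.7 tilt [ 0.002  -0.0006] shift [-246.1  272.9    1.5] rz None F [-0.5  0.2 -1.5] open 0.155 q6 -2.59 t 6.35
```

View pics/s2.png

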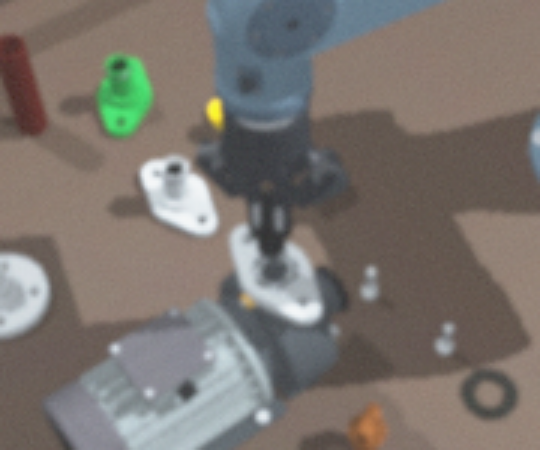

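The plug is out (60 N grip, weight ~1.5 N) and hangs between the fingers above the face at about (270,240) of the crop. Now to the tray.

Emit:
{"api": "play_rows", "payload": {"xyz": [[-15, 17, 0], [-40, 45, 0], [-67, 75, 0], [-95, 105, 0], [-122, 136, 0], [-150, 167, 0], [-177, 197, 0], [-205, 227, 0], [-230, 255, 0], [-246, 273, 0]], "rot": [[0, 0, 0], [0, 0, 0], [0, 0, 0], [0, 0, 0], [0, 0, 0], [0, 0, 0], [0, 0, 0], [0, 0, 0], [0, 0, 0], [0, 0, 0]], "grip": [0, 0, 0, 0, 0, 0, 0, 0, 0, 0]}}

```text
time_s: 7.65
eef_pos: [0.5088, 0.3697, 0.2997]
eef_rot: [-0.0, -0.389, 0.921, -0.0]
wrist_force: [-0.3, -0.2, -1.2]
opening: 0.152
grasp_force: 60.4
```

```bash
python3 -c "
from m import *
go([.510,.368,.067])"
```

```text
pos [0.5088 0.3697 0.2997] yang 135.8 tilt [-0.0006 -0.0003] shift [ 2.000e-01 -2.100e+00  2.327e+02] rz None F [-0.3 -0.2 -1.2] open 0.152 q6 -1.93 t 7.65
```

Emit:
{"api": "play_rows", "payload": {"xyz": [[0, -2, 20], [0, -2, 55], [0, -2, 90], [0, -2, 125], [0, -2, 160], [0, -2, 190], [0, -2, 210], [0, -2, 220], [0, -2, 226], [0, -2, 228]], "rot": [[0, 0, 0], [0, 0, 0], [0, 0, 0], [0, 0, 0], [0, 0, 0], [0, 0, 0], [0, 0, 0], [0, 0, 0], [0, 0, 0], [0, 0, 0]], "grip": [0, 0, 0, 0, 0, 0, 0, 0, 0, 0]}}

```text
time_s: 8.9
eef_pos: [0.5112, 0.367, 0.0726]
eef_rot: [0.001, -0.389, 0.921, -0.0]
wrist_force: [-0.2, 0.0, -0.7]
opening: 0.156
grasp_force: 60.4
```

Emit:
{"api": "play_rows", "payload": {"xyz": [[0, 0, 1], [0, 0, 2], [0, 0, 3], [0, 0, 4], [0, 0, 4], [0, 0, 4], [0, 0, 4], [0, 0, 4], [0, 0, 4], [0, 0, 4]], "rot": [[0, 0, 0], [0, 0, 0], [0, 0, 0], [0, 0, 0], [0, 0, 0], [0, 0, 0], [0, 0, 0], [0, 0, 0], [0, 0, 0], [0, 0, 0]], "grip": [0, 0, 0, 0, 0, 0, 0, 0, 0, 0]}}

```text
time_s: 10.15
eef_pos: [0.5107, 0.3668, 0.0681]
eef_rot: [0.0, -0.389, 0.921, 0.0]
wrist_force: [0.7, 1.2, -1.8]
opening: 0.154
grasp_force: 60.4
```

Emit:
{"api": "play_rows", "payload": {"xyz": [[0, 0, 1], [0, 0, 2], [0, 0, 2], [0, 0, 2], [0, 0, 2], [0, 0, 2], [0, 0, 2], [0, 0, 2], [0, 0, 2], [0, 0, 2]], "rot": [[0, 0, 0], [0, 0, 0], [0, 0, 0], [0, 0, 0], [0, 0, 0], [0, 0, 0], [0, 0, 0], [0, 0, 0], [0, 0, 0], [0, 0, 0]], "grip": [0, 0, 0, 0.3, 0.6, 0.8, 0.9, 1, 1, 1]}}

```text
time_s: 11.4
eef_pos: [0.5107, 0.3668, 0.0661]
eef_rot: [-0.0, -0.389, 0.921, 0.0]
wrist_force: [-0.2, -0.6, -0.7]
opening: 1.001
grasp_force: 0.0
```

Emit:
{"api": "play_rows", "payload": {"xyz": [[0, 0, 0], [0, 0, 0], [0, 0, -5], [0, 0, -20], [0, 0, -50], [0, 0, -90], [0, 0, -130], [0, 0, -170], [0, 0, -210], [0, 0, -235]], "rot": [[0, 0, 0], [0, 0, 0], [0, 0, 0], [0, 0, 0], [0, 0, 0], [0, 0, 0], [0, 0, 0], [0, 0, 0], [0, 0, 0], [0, 0, 0]], "grip": [1, 1, 1, 1, 1, 1, 1, 1, 1, 1]}}

```text
time_s: 12.65
eef_pos: [0.5112, 0.3671, 0.3053]
eef_rot: [0.002, -0.389, 0.921, 0.0]
wrist_force: [-0.4, 0.3, -0.7]
opening: 1.001
grasp_force: 0.0
```

```bash
python3 -c "
from m import *
go([.508,-.2615,.30],100)
c=grab('scene','scene3')
a=cv2.resize(c['color'][120:340,250:440,::-1],None,fx=2.6,fy=2.6);cv2.imwrite('pics/s3.png',a)
pair(c,(.5325,.0016),92.4,.197,'thr')"
```

```text
pos [0.5112 0.3671 0.3053] yang 135.7 tilt [0.0042 0.002 ] shift [ 452.5 -436.4    4.1] rz 0.624 F [-0.4  0.3 -0.7] open 1.001 q6 -1.93 t 12.65
thr [[529.6, 50.1], [534.0, -45.9]] mid [531.8   2.1] dist 96.1 ang 92.6
```

View pics/s3.png

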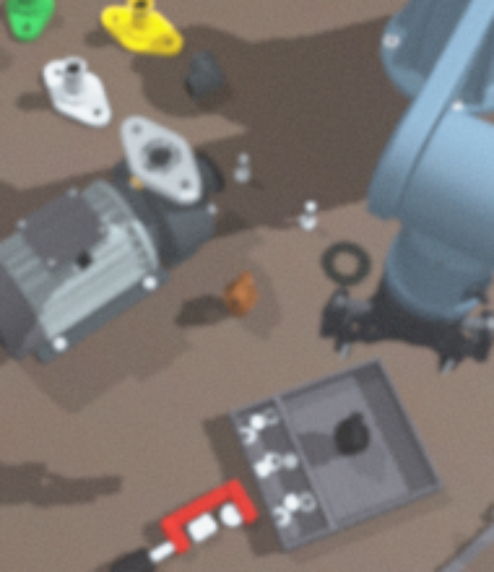

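The plug stands in the empty compartment (crop (350,435)), and the bore is open. On to the flange, choosing closing across its bolt-hole line so the holes stay clear.

Emit:
{"api": "play_rows", "payload": {"xyz": [[12, -12, 0], [35, -34, 0], [60, -58, 0], [88, -85, 0], [116, -112, 0], [144, -139, 0], [172, -166, 0], [200, -193, 0], [228, -220, 0], [256, -247, 0]], "rot": [[0, 0, 0.1], [0, 0, 0.23], [0, 0, 0.36], [0, 0, 0.49], [0, 0, 0.62], [0, 0, 0.75], [0, 0, 0.88], [0, 0, 1.01], [0, 0, 1.14], [0, 0, 1.27]], "grip": [1, 1, 1, 1, 1, 1, 1, 1, 1, 1]}}

```text
time_s: 13.95
eef_pos: [0.5086, 0.0099, 0.3014]
eef_rot: [0.0, 0.236, 0.972, 0.0]
wrist_force: [0.4, -0.0, 0.2]
opening: 1.001
grasp_force: 0.0
```

```bash
python3 -c "
from m import *
go([.508,-.2615,.25],5.6)"
```

```text
pos [0.5086 0.0099 0.3014] yang 62.7 tilt [ 0.0007 -0.0001] shift [-123.8 -241.5   51.4] rz 0.997 F [ 0.4 -0.   0.2] open 1.001 q6 -1.31 t 13.95
```

Emit:
{"api": "play_rows", "payload": {"xyz": [[-9, -18, 0], [-23, -45, 0], [-38, -74, 0], [-54, -105, 0], [-70, -136, 0], [-86, -167, 0], [-102, -198, 10], [-116, -226, 20], [-124, -241, 25], [-124, -241, 30]], "rot": [[0, 0, 0.1], [0, 0, 0.22], [0, 0, 0.34], [0, 0, 0.46], [0, 0, 0.58], [0, 0, 0.7], [0, 0, 0.82], [0, 0, 0.94], [0, 0, 0.997], [0, 0, 0.997]], "grip": [1, 1, 1, 1, 1, 1, 1, 1, 1, 1]}}

```text
time_s: 15.2
eef_pos: [0.5097, -0.2605, 0.271]
eef_rot: [0.0, 0.67, 0.742, 0.0]
wrist_force: [0.2, 0.1, 0.1]
opening: 1.001
grasp_force: 0.0
```

```bash
python3 -c "
from m import *
go([.508,-.2615,.048],5.6)"
```

```text
pos [ 0.5097 -0.2605  0.271 ] yang 5.8 tilt [0.0001 0.0001] shift [ -0.8  -1.8 223. ] rz 0.004 F [0.2 0.1 0.1] open 1.001 q6 -0.78 t 15.2
```

Emit:
{"api": "play_rows", "payload": {"xyz": [[-1, -2, 20], [-1, -2, 55], [-1, -2, 95], [-1, -2, 135], [-1, -2, 170], [-1, -2, 195], [-1, -2, 210], [-1, -2, 218], [-1, -2, 222], [-1, -2, 223]], "rot": [[0, 0, 0], [0, 0, 0], [0, 0, 0], [0, 0, 0], [0, 0, 0], [0, 0, 0], [0, 0, 0], [0, 0, 0], [0, 0, 0], [0, 0, 0]], "grip": [1, 1, 1, 1, 1, 1, 1, 1, 1, 1]}}

```text
time_s: 16.45
eef_pos: [0.5083, -0.2613, 0.0487]
eef_rot: [0.001, 0.67, 0.742, 0.0]
wrist_force: [0.4, -0.0, -0.1]
opening: 0.998
grasp_force: 0.0
```

Emit:
{"api": "play_rows", "payload": {"xyz": [[0, 0, 0], [0, 0, 0], [0, 0, 0], [0, 0, 0], [0, 0, 0], [0, 0, 0], [0, 0, 0], [0, 0, 0], [0, 0, 0], [0, 0, 0]], "rot": [[0, 0, 0], [0, 0, 0], [0, 0, 0], [0, 0, 0], [0, 0, 0], [0, 0, 0], [0, 0, 0], [0, 0, 0], [0, 0, 0], [0, 0, 0]], "grip": [0.8, 0.6, 0.4, 0.2, 0, 0, 0, 0, 0, 0]}}

```text
time_s: 17.7
eef_pos: [0.5079, -0.2613, 0.0486]
eef_rot: [0.0, 0.67, 0.742, -0.0]
wrist_force: [-3.4, 1.3, 5.9]
opening: 0.387
grasp_force: 59.7
```

Emit:
{"api": "play_rows", "payload": {"xyz": [[0, 0, -2], [0, 0, -8], [0, 0, -20], [0, 0, -45], [0, 0, -75], [0, 0, -110], [0, 0, -150], [0, 0, -185], [0, 0, -210], [0, 0, -222]], "rot": [[0, 0, 0], [0, 0, 0], [0, 0, 0], [0, 0, 0], [0, 0, 0], [0, 0, 0], [0, 0, 0], [0, 0, 0], [0, 0, 0], [0, 0, 0]], "grip": [0, 0, 0, 0, 0, 0, 0, 0, 0, 0]}}

```text
time_s: 18.95
eef_pos: [0.5083, -0.2614, 0.2724]
eef_rot: [0.002, 0.67, 0.742, 0.0]
wrist_force: [0.1, -0.4, -6.4]
opening: 0.384
grasp_force: 60.3
```

```bash
python3 -c "
from m import *
go([.5325,.0016,.285],2.6)"
```

```text
pos [ 0.5083 -0.2614  0.2724] yang 5.9 tilt [ 0.0023 -0.0019] shift [259.1  50.9 -13.1] rz 0.057 F [ 0.1 -0.4 -6.4] open 0.384 q6 -0.78 t 18.95
```

Emit:
{"api": "play_rows", "payload": {"xyz": [[8, 2, -5], [28, 5, -18], [58, 11, -18], [92, 18, -18], [126, 25, -18], [160, 31, -18], [192, 38, -18], [222, 44, -18], [246, 48, -18], [259, 51, -18]], "rot": [[0, 0, 0.01], [0, 0, 0.02], [0, 0, 0.03], [0, 0, 0.04], [0, 0, 0.05], [0, 0, 0.056], [0, 0, 0.056], [0, 0, 0.056], [0, 0, 0.056], [0, 0, 0.056]], "grip": [0, 0, 0, 0, 0, 0, 0, 0, 0, 0]}}

```text
time_s: 20.2
eef_pos: [0.5314, 0.0035, 0.2868]
eef_rot: [-0.001, 0.69, 0.724, -0.001]
wrist_force: [0.2, 0.5, -7.5]
opening: 0.387
grasp_force: 60.4
```

Emit:
{"api": "play_rows", "payload": {"xyz": [[0, 0, 0], [0, 0, 0], [0, 0, 4], [0, 0, 8], [0, 0, 12], [0, 0, 16], [0, 0, 20], [0, 0, 20], [0, 0, 20], [0, 0, 20]], "rot": [[0, 0, 0], [0, 0, 0], [0, 0, 0], [0, 0, 0], [0, 0, 0], [0, 0, 0], [0, 0, 0], [0, 0, 0], [0, 0, 0], [0, 0, 0]], "grip": [0, 0, 0, 0, 0, 0, 0, 0, 0, 0]}}

```text
time_s: 21.45
eef_pos: [0.5324, 0.0017, 0.2684]
eef_rot: [0.0, 0.691, 0.723, 0.0]
wrist_force: [-1.2, 0.1, -4.9]
opening: 0.384
grasp_force: 60.4
```

```bash
python3 -c "
from m import *
go([.5325,.0016,.2556],2.7)
z=readout.get_obs()['eef_pos'][2]-.0486+.012
im=[]
for n in ('top','scene'):
    c=grab(n,n+'4'); W=cloud(c); print(n)
    p=readout.get_obs()['eef_pos']; u,v=pix(c,[p[0],p[1],z]).astype(int)
    P=box(W,u-35,u+35,v-35,v+35,z-.006,z+.006); rect(P,'plate')
    A=np.c_[P[:,:2],np.ones(len(P))]; print('plane',np.linalg.lstsq(A,P[:,2],rcond=None)[0].round(4))
    im.append(cv2.resize(c['color'][v-40:v+40,u-40:u+40,::-1],(400,400),interpolation=cv2.INTER_CUBIC))
    try: pair(c,p[:2],92.4,z,'fl')
    except Exception as e: print(e)
cv2.imwrite('pics/s4.png',np.hstack(im))"
```

```text
pos [0.5324 0.0017 0.2684] yang 2.6 tilt [ 0.0004 -0.0001] shift [-0.1  0.1 12.8] rz -0.001 F [-1.2  0.1 -4.9] open 0.384 q6 -0.27 t 21.45
top
plate 145 c [522.6   5.3] size [ 43.5 113.4] long axis deg 91.4 medz 0.2318
plane [-0.0462  0.0185  0.2552]
fl [[526.7, 47.7], [530.5, -47.2]] mid [5.286e+02 3.000e-01] dist 95.0 ang 92.3
scene
plate 301 c [536.6   4.3] size [ 70.9 119.4] long axis deg 118.2 medz 0.2337
plane [-0.0219 -0.011   0.2454]
fl [None, None] unsupported operand type(s) for -: 'NoneType' and 'NoneType'
```

View pics/s4.png

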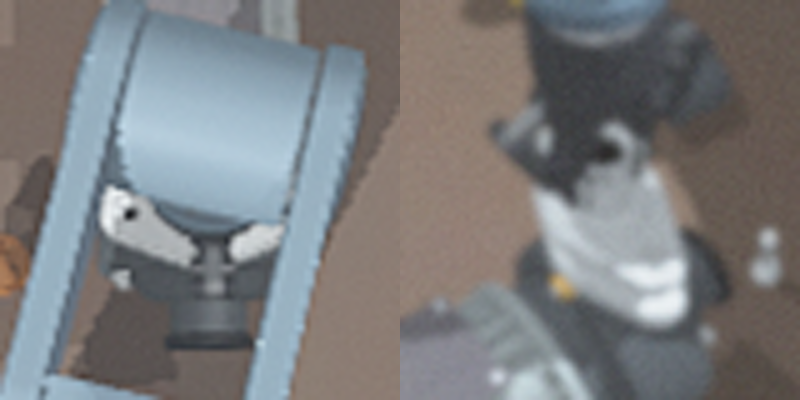

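The top half shows the +y end of the flange, with the threaded hole visible through its bolt hole at (130,213). The scene half shows the plate's near end at (655,290) above the face. Alignment is within about 1 mm by measurement. I'll lower it to about 1 cm clear and check with a model overlay.

Emit:
{"api": "play_rows", "payload": {"xyz": [[0, 0, 2], [0, 0, 4], [0, 0, 6], [0, 0, 8], [0, 0, 10], [0, 0, 12], [0, 0, 12], [0, 0, 12], [0, 0, 12], [0, 0, 12]], "rot": [[0, 0, 0], [0, 0, 0], [0, 0, 0], [0, 0, 0], [0, 0, 0], [0, 0, 0], [0, 0, 0], [0, 0, 0], [0, 0, 0], [0, 0, 0]], "grip": [0, 0, 0, 0, 0, 0, 0, 0, 0, 0]}}

```text
time_s: 22.8
eef_pos: [0.5323, 0.0017, 0.2562]
eef_rot: [0.0, 0.691, 0.723, 0.0]
wrist_force: [-0.1, -0.8, -5.5]
opening: 0.384
grasp_force: 60.4
```

```bash
cat > ov.py <<'E'
from m import *
def outline(ctr,ang,z):
    t=np.radians(np.arange(0,360,3)); cs=[((0,0),36)]+[((0,s*48),18) for s in(1,-1)]
    P=np.vstack([np.c_[c[0]+r*np.cos(t),c[1]+r*np.sin(t)] for c,r in cs]).astype(np.float32)
    h=cv2.convexHull(P)[:,0]; hs=[h]+[np.c_[8.5*np.cos(t),s*48+8.5*np.sin(t)] for s in(1,-1)]
    a=np.radians(ang-90); Rm=np.array([[np.cos(a),-np.sin(a)],[np.sin(a),np.cos(a)]])
    return [np.c_[(q@Rm.T)/1000+ctr,np.full(len(q),z)] for q in hs]
E
python3 - <<'E'
from ov import *
o=readout.get_obs(); go([.5325,.0016,.2556],2.7); p=o['eef_pos']; zu=p[2]-.0486
def draw(c,u,v,Ls,r=32,k=12):
    im=cv2.resize(c['color'][v-r:v+r,u-r:u+r,::-1],None,fx=k,fy=k,interpolation=cv2.INTER_CUBIC)
    for L,col in Ls:
        for q in L:
            pts=((np.array([pix(c,x) for x in q])-[u-r-.5,v-r-.5])*k*4-2).astype(np.int32); cv2.polylines(im,[pts],True,col,1,cv2.LINE_AA,shift=2)
    return im
ims=[]
for n,(dx,dy) in (('scene',(-.7e-3,.7e-3)),('top',(.4e-3,-.7e-3))):
    c=grab(n,n+'5'); ctr=p[:2]+[0,-.0005]
    u,v=pix(c,[p[0],p[1],.21]).astype(int)
    ims.append(draw(c,u,v,[(outline(ctr,92.3,zu+.012),(0,0,255)),(outline([.5325+dx,.0016+dy],92.4,.197),(0,255,0))],32,6 if 0 else 6))
    W=cloud(c); P=box(W,u-35,u+35,v-35,v+35,zu+.004,zu+.02)
    print(n,len(P),np.percentile(P[:,2],[5,25,50,75,95]).round(4),'expect',(zu+.012).round(4))
    for s in (1,-1):
        e=np.array([np.cos(np.radians(92.3)),np.sin(np.radians(92.3))]); t=(P[:,:2]-ctr)@e*s*1000; m=(t>35)&(t<62); print(s,m.sum(),np.median(P[m,2]).round(4) if m.any() else '',t.max().round(1))
cv2.imwrite('pics/s5.png',np.hstack(ims))
E
```

```text
pos [0.5323 0.0017 0.2562] yang 2.6 tilt [ 0.0002 -0.0001] shift [-0.1  0.2  0.6] rz -0.001 F [-0.1 -0.8 -5.5] open 0.384 q6 -0.27 t 22.8
scene 302 [0.2145 0.2196 0.2213 0.2229 0.2252] expect 0.2196
1 101 0.221 65.7
-1 6 0.2237 61.1
top 143 [0.2154 0.2179 0.2197 0.222  0.2245] expect 0.2196
1 52 0.2197 61.5
-1 13 0.22 53.0
```

View pics/s5.png

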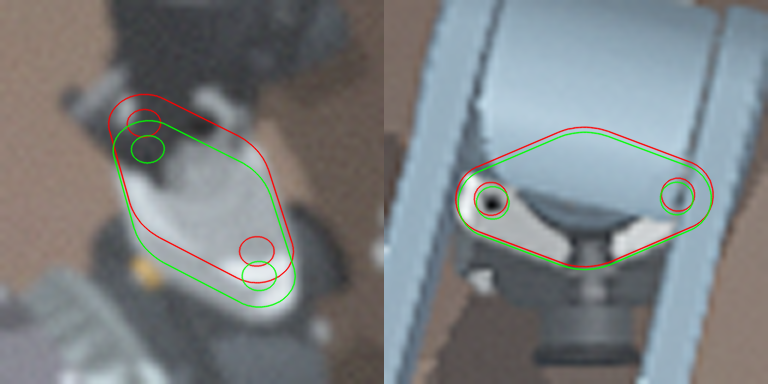

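The overlay shows the flange outline (red) over the face (green) in both views, with the threaded hole dark inside the bolt hole at (491,203). Both ends are at equal height and the clearance is about 10.5 mm. Handing in.

```bash
python3 -c "
from bench import ctrl; print(ctrl.hand_in())"
```

```text
the job is handed in; nothing more can be done
None
```

The black plug is standing in the tray's empty compartment, and the oval flange is held level about 10 mm above the pump face, with its bolt holes within about 1–2 mm of the threaded holes (estimated from the camera images); job handed in at about 23 s.

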